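Close the hold-down strap of a collar tray

TASK

Close the transit tray so that its collar cannot jump out: push the raised steel strap over with the fingertips until it lies flat across the collar, then, keeping it pressed down, push it along by its rib until its free edge is tucked fully home under the retaining lip, and let go. Press gently, pick nothing up, and do not shift the collar or the other things on the bench.

Things in the scene. Friction and masses are not known exactly. Their poses are not given: they have to be found in the camera images.
- tray: low grey steel tray fixed to the bench, 120 mm along its x, 204 mm along its y, floor 6 mm thick; origin at the centre of its underside, z up. The strap's hinge stands at its +y end (y = +80 mm), between two posts 14 mm square that reach 48 mm high at x = -34 and +34 mm, and the retaining lip at its -y end. Straight side rails 16 mm high
- hinge_mid (a point): middle of the strap's hinge line, 42 mm above the bench; the hinge line runs along the tray's x
- lip_edge (a point): middle of the lower front edge of the retaining lip, 156 mm from the hinge line and 45.5 mm above the bench. The lip is a fixed steel ledge, 84 mm wide along the tray's x, 4 mm thick (top at 49.5 mm), open towards the hinge (+y); it overhangs 16 mm from this edge back to an upright wall, whose tray-side face is 92 mm from the tray's centre
- strap_hinge (a joint): angle of the strap, rad: 0 lying flat and level over the collar, pointing along the tray's -y; pi/2 upright; larger values lean outwards, away from the lip. It starts raised, between about 1.45 and 1.95. Range -0.04 to 2.2. A light spring opens it: it takes about 1 to 2 N at the free end to lay it flat, and it springs up again when let go unless its edge is under the lip
- strap_slide (a joint): how far the strap has been pushed out of its hinge along its own length, m: 0 to 0.020, it slides against about 1.2 N of friction and stays where it is left. It starts at 0 to 0.004. When the strap lies flat its free edge is 6 mm short of the lip at 0, reaches the lip at 0.006 and lies 14 mm under it at 0.020. Laid flat while pushed out more than 0.006 it would land on top of the lip
- strap_edge (a point): middle of the strap's free edge (moves with the strap), 150 mm from the hinge line at slide 0; its z is the normal of the strap's outer face (up when flat), its -y points along the strap. The strap is a bare steel plate 44 mm wide and 3 mm thick, its mid-plane passing through the hinge line.
- rib (a point): middle of the foot of the strap's cross rib, on its hinge side (moves with the strap), 110 mm from the hinge line at slide 0. The rib is 44 mm wide, 6 mm thick and stands 10 mm proud of the strap's outer face (the top face when flat, the face away from the lip when upright)
- collar: loose dark steel collar, about 0.5 kg, 70 mm across, 40 mm bore, 26 mm high, sitting in the middle of the tray over a round boss, its top 32 mm above the bench, 8 mm under the flat strap; origin at the centre of its underside
- bushing: loose steel bushing standing on the bench near the tray, 48 mm across, 45 mm high, 28 mm bore; origin at the centre of its underside
- blank: loose dark steel round blank standing near the tray, 40 mm across, 50 mm high; origin at the centre of its underside
- wide_ring: loose wide steel ring lying on the bench, 110 mm across, 30 mm high; origin at the centre of its underside
- wrench: loose steel wrench lying on the bench; origin at the middle of its underside
- screwdriver: loose screwdriver with a black handle lying on the bench; origin at the middle of its underside
- brush: loose bench brush with a wooden handle; origin at the middle of its underside
- oil: loose white plastic bottle with a black cap, 60 mm across, 150 mm high; origin at the centre of its underside
Not all that is in view belongs to the job. Leave any green or orange look-alike of the tray alone.

How it is judged:
At the end, for the whole second after the job is handed in: The strap lies flat (hinge under 0.035 rad) and is pushed out at least 13 mm of its 20, so that its free edge is at least 6 mm in under the lip and below it, with nothing holding it down but the lip; the collar sits level on its boss, within 8 mm of the tray's centre (value of joint strap_hinge below 0.035 rad and value of joint strap_slide above 0.013 m and z of strap_edge in the frame of lip_edge below 0.0015 m and y of strap_edge in the frame of lip_edge below -0.006 m and horizontal distance between collar and tray below 0.008 m and angle between collar's own z axis and vertical below 0.1 rad and linear speed of collar below 0.02 m/s); the robot touches nothing.
It fails at once if the strap is pressed or squeezed harder than 40 N (contact force between the fingers and strap_slide above 40 N).
It fails at once if the collar is lifted or shifted more than 12 mm (distance of collar from where it was at the start of the episode above 0.012 m).
It fails at once if another thing on the bench is lifted or shifted more than 25 mm (distance of any of bushing, blank, wide_ring, wrench, screwdriver, brush, oil from where it was at the start of the episode above 0.025 m).
It also fails if it takes over 34 s, if anything falls off the work surface, if the arm or the gripper's body presses on something with over 40 N, if the wrist force passes 120 N, or if a joint passes its speed limit or range.

ROBOT

A 6-joint arm with a two-finger parallel gripper is mounted at the origin on the work surface. World frame = base frame: x ahead of the robot, y to its left, z up, the work surface at z = 0. Lengths are in m, angles in rad, forces in N, time in s.
With the tool pointing down it reaches from about 0.4 to 0.825 m from the base axis. Payload 7 kg.
Tool frame: the origin (TCP) lies at the very end of the fingers, on their centre line; the grasp point (between the pads) lies 19 mm behind it; z points along the fingers, y is the direction in which the jaws open and shut (so a half turn about z gives the same grasp; the last joint's range is limited). The gripper opens to 88 mm and grips with 3 to 60 N. Pads are 19 mm wide; open, the fingers measure 130 mm over their backs; the gripper's body (78 mm by 193 mm) begins 47 mm behind the grasp point.
Start: joints at [-1.055, 0.359, 0.012, 0, -1.224, -0.288], TCP at [0.152, -0.658, 0.227] pointing down, gripper open.
Joint ranges: [-3.07, 3.07], [-1.43, 2.12], [-1.02, 1.25], [-3.03, 1.67], [-3.05, -0], [-3.03, 3.03]. Speed limits (rad/s): [2.39, 2.39, 3.01, 3.14, 3.14, 3.14].

INTERFACE

Orientations are given as [roll, pitch, yaw] about the fixed x, y, z axes, in that order (R = Rz(yaw) Ry(pitch) Rx(roll)).
In Python, from station import arm, eyes, job, outline_of gives the robot as it stands.
- The arm moves only by the tool apply_moves, never from a script. Its argument "moves" is a list of rows, each a list of 5 numbers: the opening, from -1 (shut) to 1 (fully open), then the shift along the tool's x, y, z in m, then the turn about the tool's z in rad. A call has 1 to 12 rows; each row shifts and turns the commanded pose from where the row before left it, along the tool's axes as they then stand; what a row does not reach is not made up. A row lasts 1/12 s, in which the tool goes at most 41.7 mm and 7.16 degrees, less where a joint would pass 70% of its speed; a pose out of reach is approached as far as the arm can. A call with a gripper value outside its range is refused whole. The fingers move at their own pace and stop on an object; "newtons" is the grip in N (left out, the last holds). Time passes only in rows, so rows that do not move let the fingers close. It gives the time, the measured TCP pose, the force and the opening at its end, in the units of the state.
- arm.get_state(): the state, without advancing time (a new reading comes with each control period).
- eyes.grab_frame(name): name is "side" or "top" or "wrist"; returns a dict with "color" (384x512x3 uint8, red, green, blue), "z_map" (384x512 float32, m along the optical axis (not along the pixel's ray), 0 where there is no reading), "camera_matrix" (3x3 intrinsics, pixels), "k1" (the pictures are not rectified: a ray, as slopes to the right and down, at radius r is drawn at 1 + k1 r^2 times it, then the intrinsics apply), "extrinsics" (4x4, takes a point from camera to world coordinates). Camera axes: x right, y up, looking along -z (the intrinsics and any distortion apply to the point x, -y, -z); pixel columns grow to the right and rows downward; lengths in m; the calibration is good to about 2 mm. A picture is of the moment at which its call begins.
- job.job_done(): hands the job in, once; it reports no verdict.
Trained networks look in a picture, given as the dict that the camera call returned (one of the last four; its "shot" number tells which), for a name from the list of things; names that differ only in an ending like _2 or _b are one class to them, and where a whole thing is asked for, a point or a joint stands for the part that bears it (a point fixed in the world has none). Each returns a list of dicts, best first, with "score" (0 to 1); they miss things now and then, are a little off and sometimes report something else, mostly with a low value. They report only what shows in the picture. A call takes as long as a camera call. They do not tell look-alikes from the thing itself.
- outline_of(label, picture): "region" (384x512 bool, what is visible of it) and "extent" ([left, top, right, bottom] in pixels, round what is visible of it).
The state is a dict: "t": time; "q": joint angles; "qd": joint speeds; "joint_efforts": joint torques, N m; "eef_pos": TCP position; "ee_rot": TCP orientation; "force": force on the tool from outside, world axes, zero at the start; "moment": the same for the moment, N m; "width": finger opening in m.
Only numpy, scipy, OpenCV 4.12 (cv2) and the standard library are available. Lean on these libraries where they do the work, as an engineer would, in place of code of your own. Each camera call takes 0.05 s, during which the arm holds its last target.

## Working session

There is one attempt and no reset: what is moved stays moved. The work goes in short steps, Python scripts to look and compute and a tool call to move; the robot and the scene stay as the last step left them, time stands still between calls to the robot, and variables do not carry over. Pictures are saved under pics/ and viewed, and the job is handed in when it is done.

Besides the shell and the picture viewer there is one more tool, called as a command line: name --pt "numbers of a row" for each row, then --argument value for the rest. apply_moves: Moves the arm, as the interface text tells. Its arguments: {"type":"object","properties":{"moves":{"type":"array","items":{"type":"array","items":{"type":"number"}}},"newtons":{"type":"number"}},"required":["moves"]}

```bash
ls; mkdir -p pics; cat > h.py <<'E'
import numpy as np, cv2
from station import arm, eyes, job, outline_of
def save(f,n): cv2.imwrite('pics/'+n,cv2.cvtColor(f['color'],cv2.COLOR_RGB2BGR))
def cloud(f):
    K=f['camera_matrix'];z=f['z_map'];h,w=z.shape
    u,v=np.meshgrid(np.arange(w),np.arange(h))
    p=np.stack([u,v],-1).reshape(-1,1,2).astype(np.float64)
    n=cv2.undistortPoints(p,K,np.array([f['k1'],0,0,0.])).reshape(h,w,2)
    P=np.stack([n[...,0]*z,-n[...,1]*z,-z,np.ones_like(z)],-1)
    W=P@f['extrinsics'].T
    W=W[...,:3];W[z==0]=np.nan
    return W
def proj(f,P):
    T=np.linalg.inv(f['extrinsics']);p=np.c_[np.atleast_2d(P),np.ones(len(np.atleast_2d(P)))]@T.T
    x=p[:,0]/-p[:,2];y=-p[:,1]/-p[:,2];r=1+f['k1']*(x*x+y*y);K=f['camera_matrix']
    return np.c_[K[0,0]*x*r+K[0,2],K[1,1]*y*r+K[1,2]]
E
python3 - <<'E'
from h import *
print(arm.get_state())
for n in ['side','top','wrist']:
    f=eyes.grab_frame(n);save(f,n+'0.png');np.savez('f_%s0.npz'%n,**f);print(n,f['k1'],f['extrinsics'].round(3).tolist(), f['camera_matrix'].round(1).tolist())
    for l in ['tray','strap_hinge','collar','rib','strap_edge','bushing','blank','wide_ring','wrench','screwdriver','brush','oil']:
        try:
            for o in outline_of(l,f)[:3]:
                W=cloud(f)[o['region']];print(' ',l,round(o['score'],2),[int(x) for x in o['extent']],np.nanmedian(W,0).round(3), np.nanmax(W[:,2]).round(3))
        except Exception as e: print(l,e)
E
```

```text
pics
{'t': 0.0, 'q': array([-1.05486709e+00,  3.59404219e-01,  1.10832757e-02, -3.86376812e-04,
       -1.22408292e+00, -2.88099849e-01]), 'qd': array([-1.18823858e-03, -1.25040114e-04,  8.01725610e-04, -1.22078433e-03,
        4.65445920e-05,  1.78539224e-03]), 'joint_efforts': array([ 6.10137395e-04, -5.82725322e+01,  2.93051791e+01,  6.99672371e+00,
        7.16711045e-03, -1.24096709e-04]), 'eef_pos': array([ 0.15233982, -0.65709424,  0.22561557]), 'ee_rot': array([ 3.13994816e+00, -1.08552289e-04, -2.91389476e+00]), 'force': array([ 0.74998877, -0.17441278,  0.0907302 ]), 'moment': array([ 0.0284436 , -0.02783105,  0.05881599]), 'width': 0.08725218501205419}
side -0.1080854667543391 [[-0.705, 0.393, -0.591, -0.095], [-0.709, -0.375, 0.597, 0.581], [0.013, 0.84, 0.543, 0.629], [0.0, 0.0, 0.0, 1.0]] [[362.3, 0.0, 258.2], [0.0, 362.3, 190.4], [0.0, 0.0, 1.0]]
  tray 0.96 [130, 211, 213, 246] [0.584 0.216 0.013] 0.056
  tray 0.86 [289, 189, 352, 239] [ 0.342 -0.122  0.014] 0.24
  tray 0.77 [207, 245, 301, 296] [0.326 0.158 0.012] 0.055
  strap_hinge 0.89 [300, 195, 348, 219] [ 0.349
[... 2181 characters left out ...]
ide_ring 0.93 [108, 201, 146, 236] [0.421 0.388 0.029] 0.037
  wrench 0.88 [361, 188, 378, 247] [ 0.405 -0.371  0.007] 0.015
  wrench 0.37 [239, 118, 260, 144] [ 0.658 -0.001  0.141] 0.191
  screwdriver 0.73 [386, 127, 415, 181] [ 0.586 -0.496  0.023] 0.032
  brush 0.62 [102, 119, 134, 178] [0.626 0.435 0.017] 0.026
  oil 0.59 [349, 125, 376, 154] [ 0.64  -0.339  0.101] 0.156
  oil 0.59 [361, 188, 377, 247] [ 0.397 -0.37   0.008] 0.015
  oil 0.55 [108, 199, 146, 236] [0.423 0.389 0.029] 0.037
wrist -0.04130402818203713 [[-0.225, -0.938, -0.263, 0.08], [0.974, -0.216, -0.06, -0.674], [-0.0, -0.27, 0.963, 0.385], [0.0, 0.0, 0.0, 1.0]] [[330.6, 0.0, 257.0], [0.0, 330.6, 189.5], [0.0, 0.0, 1.0]]
```

```bash
python3 - <<'E'
import cv2
a=cv2.imread('pics/top0.png');cv2.imwrite('pics/topc.png',cv2.resize(a[90:290,140:400],None,fx=3,fy=3,interpolation=cv2.INTER_CUBIC))
a=cv2.imread('pics/side0.png');cv2.imwrite('pics/sidec.png',cv2.resize(a[100:300,120:380],None,fx=3,fy=3,interpolation=cv2.INTER_CUBIC))
E
```

```text
(no output)
```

View pics/topc.png

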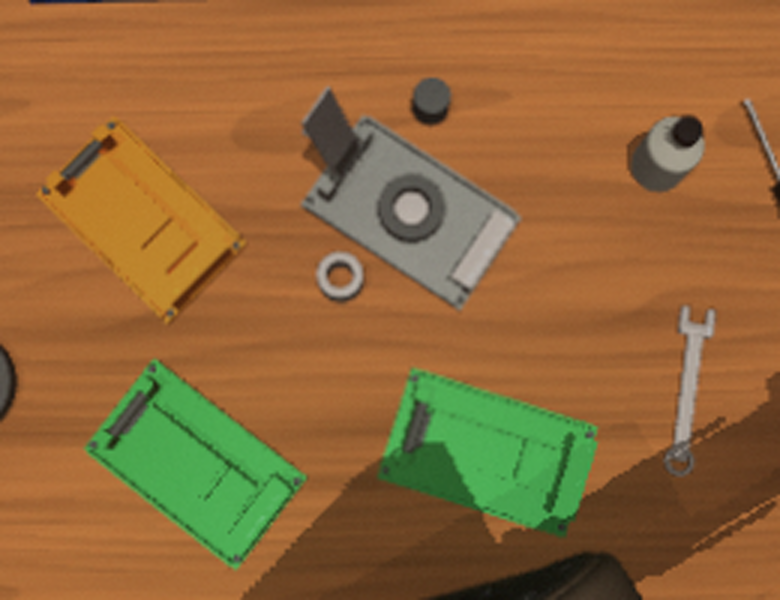

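View pics/sidec.png

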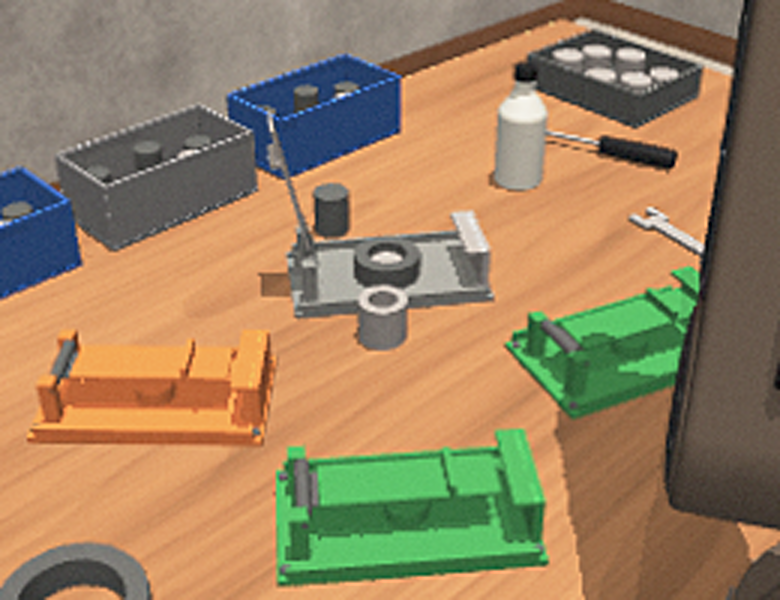

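The grey tray, whose strap is raised at crop (330,130), is the target; its hinge is at the left (crop 345,170) and its lip at the lower right (crop 485,250). The bushing is close to it at (340,275) and the blank at (430,100). Next I'll fit the tray pose.

```bash
cat > fit.py <<'E'
from h import *
from scipy.optimize import least_squares
def lipfit(W,c0,name):
    # points near tray
    M=np.isfinite(W[...,0])&(np.hypot(W[...,0]-c0[0],W[...,1]-c0[1])<0.16)
    P=W[M];return P
if __name__=='__main__':
  for n in ['top','side']:
    f=dict(np.load('f_%s0.npz'%n));W=cloud(f);C=f['color'].astype(int)
    sat=C.max(-1)-C.min(-1)
    M=(sat<28)&(np.hypot(W[...,0]-.605,W[...,1]+.075)<0.14)
    P=W[M]
    low=P[(P[:,2]<0.02)&(P[:,2]>0.001)]
    print(n,'low',len(low),cv2.minAreaRect(low[:,:2].astype(np.float32)))
    lip=P[(P[:,2]>0.046)&(P[:,2]<.055)]
    print('z49',len(lip)); 
    m=lip[lip[:,1]<-.11]; print('lip',len(m),m.mean(0),cv2.minAreaRect(m[:,:2].astype(np.float32)))
    m=P[(P[:,2]>0.07)]
    c=m.mean(0);u,s,vt=np.linalg.svd(m-c);print('strap',len(m),c.round(4),vt.round(3).tolist(),s,m.max(0),m.min(0))
E
python3 fit.py
```

```text
top low 1526 ((0.5940028429031372, -0.07613812386989594), (0.19954554736614227, 0.22809810936450958), 55.359588623046875)
z49 353
lip 199 [ 0.57705871 -0.14862963  0.04999121] ((0.6263301372528076, -0.14924854040145874), (0.22244660556316376, 0.0638049840927124), 4.148125171661377)
strap 247 [ 0.6562 -0.0014  0.1317] [[-0.114, -0.196, -0.974], [-0.823, 0.568, -0.018], [0.556, 0.8, -0.226]] [0.5901408  0.19013147 0.02221965] [0.68001861 0.02266943 0.19065521] [ 0.6318152  -0.02509687  0.07027297]
side low 1142 ((0.5878896117210388, -0.06402671337127686), (0.22018973529338837, 0.2120620459318161), 38.31709289550781)
z49 211
lip 120 [ 0.57172667 -0.14623157  0.049708  ] ((0.6260111927986145, -0.147626593708992), (0.2217055708169937, 0.0634981244802475), 4.078395366668701)
strap 89 [0.6527 0.0084 0.1394] [[-0.248, -0.135, -0.959], [0.842, -0.521, -0.144], [0.48, 0.843, -0.242]] [0.34039711 0.11881604 0.0336901 ] [0.68723935 0.02423104 0.1916734 ] [ 0.63199108 -0.01623396  0.0702715 ]
```

```bash
cat > plan.py <<'E'
import numpy as np,sys
from station import arm
def rows(target,yaw,n,nturn):
    s=arm.get_state();p=np.array(s['eef_pos']);psi=s['ee_rot'][2];d=(yaw-psi+np.pi)%(2*np.pi)-np.pi
    step=(np.array(target)-p)/n
    for i in range(n):
        R=np.array([[np.cos(psi),np.sin(psi),0],[np.sin(psi),-np.cos(psi),0],[0,0,-1]])
        t=R.T@step;dt=d/nturn if i<nturn else 0
        print([round(x,4) for x in (*t,-dt)]);psi+=dt
if __name__=='__main__':
    a=[float(x) for x in sys.argv[1:]];rows(a[:3],a[3],int(a[4]),int(a[5]))
E
python3 plan.py 0.60 -0.07 0.30 -2.175 20 10
```

```text
[np.float64(-0.0284), np.float64(0.0236), np.float64(-0.0037), np.float64(-0.0739)]
[np.float64(-0.0301), np.float64(0.0214), np.float64(-0.0037), np.float64(-0.0739)]
[np.float64(-0.0316), np.float64(0.0191), np.float64(-0.0037), np.float64(-0.0739)]
[np.float64(-0.0329), np.float64(0.0167), np.float64(-0.0037), np.float64(-0.0739)]
[np.float64(-0.0341), np.float64(0.0143), np.float64(-0.0037), np.float64(-0.0739)]
[np.float64(-0.035), np.float64(0.0117), np.float64(-0.0037), np.float64(-0.0739)]
[np.float64(-0.0358), np.float64(0.0091), np.float64(-0.0037), np.float64(-0.0739)]
[np.float64(-0.0364), np.float64(0.0064), np.float64(-0.0037), np.float64(-0.0739)]
[np.float64(-0.0367), np.float64(0.0037), np.float64(-0.0037), np.float64(-0.0739)]
[np.float64(-0.0369), np.float64(0.001), np.float64(-0.0037), np.float64(-0.0739)]
[np.float64(-0.0369), np.float64(-0.0017), np.float64(-0.0037), 0]
[np.float64(-0.0369), np.float64(-0.0017), np.float64(-0.0037), 0]
[np.float64(-0.0369), np.float64(-0.0017), np.float64(-0.0037), 0]
[np.float64(-0.0369), np.float64(-0.0017), np.float64(-0.0037), 0]
[np.float64(-0.0369), np.float64(-0.0017), np.float64(-0.0037), 0]
[np.float64(-0.0369), np.float64(-0.0017), np.float64(-0.0037), 0]
[np.float64(-0.0369), np.float64(-0.0017), np.float64(-0.0037), 0]
[np.float64(-0.0369), np.float64(-0.0017), np.float64(-0.0037), 0]
[np.float64(-0.0369), np.float64(-0.0017), np.float64(-0.0037), 0]
[np.float64(-0.0369), np.float64(-0.0017), np.float64(-0.0037), 0]
```

apply_moves --pt "-1 -0.028 0.024 -0.004 -0.074" --pt "-1 -0.03 0.021 -0.004 -0.074" --pt "-1 -0.032 0.019 -0.004 -0.074" --pt "-1 -0.033 0.017 -0.004 -0.074" --pt "-1 -0.034 0.014 -0.004 -0.074" --pt "-1 -0.035 0.012 -0.004 -0.074" --pt "-1 -0.036 0.009 -0.004 -0.074" --pt "-1 -0.036 0.006 -0.004 -0.074" --pt "-1 -0.037 0.004 -0.004 -0.074" --pt "-1 -0.037 0.001 -0.004 -0.074" --pt "-1 -0.037 -0.002 -0.004 0" --pt "-1 -0.037 -0.002 -0.004 0" --newtons 10

```text
t: 2.95
eef_pos: [0.4221, -0.3032, 0.2752]
ee_rot: [-3.141, 0.0, -2.173]
force: [0.1, -0.1, -0.9]
width: 0.0131
```

apply_moves --pt "-1 -0.037 -0.002 -0.004 0" --pt "-1 -0.037 -0.002 -0.004 0" --pt "-1 -0.037 -0.002 -0.004 0" --pt "-1 -0.037 -0.002 -0.004 0" --pt "-1 -0.037 -0.002 -0.004 0" --pt "-1 -0.037 -0.002 -0.004 0" --pt "-1 -0.037 -0.002 -0.004 0" --pt "-1 -0.037 -0.002 -0.004 0" --pt "-1 0 0 0 0" --pt "-1 0 0 0 0"

```text
t: 3.78
eef_pos: [0.6033, -0.0684, 0.3059]
ee_rot: [3.141, -0.001, -2.171]
force: [0.4, 0.1, -0.6]
width: 0.0004
```

```bash
python3 - <<'E'
from h import *
for n in ['wrist','top','side']:
    f=eyes.grab_frame(n);save(f,n+'1.png');np.savez('f_%s1.npz'%n,**f)
f=dict(np.load('f_wrist1.npz'));W=cloud(f);print(f['extrinsics'].round(3))
for r in range(0,384,48): print([tuple(W[r,c].round(3)) for c in range(0,512,102)])
print(arm.get_state()['eef_pos'],arm.get_state()['ee_rot'])
E
```

```text
[[-0.824 -0.545 -0.152  0.561]
 [ 0.566 -0.794 -0.223 -0.129]
 [ 0.001 -0.269  0.963  0.464]
 [ 0.     0.     0.     1.   ]]
[(np.float64(0.765), np.float64(-0.423), np.float64(-0.001)), (np.float64(0.646), np.float64(-0.321), np.float64(0.046)), (np.float64(0.548), np.float64(-0.266), np.float64(0.001)), (np.float64(0.441), np.float64(-0.193), np.float64(0.0)), (np.float64(0.354), np.float64(-0.121), np.float64(0.044)), (np.float64(0.217), np.float64(-0.046), np.float64(-0.0))]
[(np.float64(0.806), np.float64(-0.379), np.float64(0.001)), (np.float64(0.693), np.float64(-0.298), np.float64(-0.001)), (np.float64(0.582), np.float64(-0.22), np.float64(-0.001)), (np.float64(0.472), np.float64(-0.144), np.float64(-0.001)), (np.float64(0.362), np.float64(-0.07), np.float64(0.006)), (np.float64(0.242), np.float64(0.008), np.float64(0.001))]
[(np.float64(0.849), np.float64(-0.333), np.float64(0.005)), (np.float64(0.734), np.float64(-0.251), np.float64(-0.001)), (np.float64(0.619), np.float64(-0.171), np.float64(-0.002)), (np.float64(0.505), np.float64(-0.093), np.float64(-0.0)), (np.float64(0
[... 1273 characters left out ...]
.float64(0.058)), (np.float64(0.596), np.float64(-0.1), np.float64(0.396)), (np.float64(0.576), np.float64(-0.087), np.float64(0.395)), (np.float64(0.527), np.float64(0.252), np.float64(0.0)), (np.float64(0.527), np.float64(-0.035), np.float64(0.374))]
[(np.float64(0.631), np.float64(-0.12), np.float64(0.409)), (np.float64(0.613), np.float64(-0.108), np.float64(0.408)), (np.float64(0.597), np.float64(-0.096), np.float64(0.407)), (np.float64(0.579), np.float64(-0.085), np.float64(0.408)), (np.float64(0.562), np.float64(-0.073), np.float64(0.409)), (np.float64(0.544), np.float64(-0.061), np.float64(0.409))]
[ 0.60186453 -0.07066692  0.30652515] [ 3.14141850e+00 -2.39888315e-04 -2.17419189e+00]
```

View pics/wrist1.png

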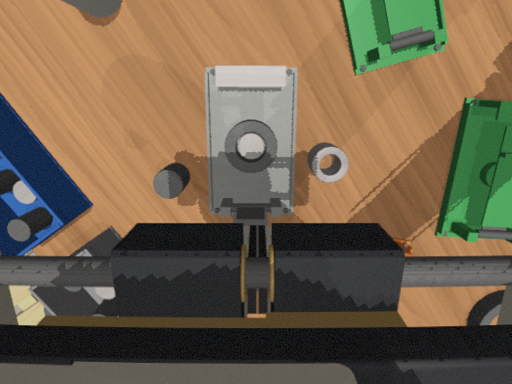

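The wrist view shows the grey tray upright in the picture: lip at (250,77), collar at (250,146), hinge posts at about (228,207) and (283,207). The hand hides the strap itself.

```bash
cat > fit2.py <<'E'
from h import *
from scipy.optimize import least_squares
f=dict(np.load('f_wrist1.npz'));W=cloud(f)
yaw0=-2.174+np.pi/2  # tray yaw if tool x = -tray y
def edges(W,yaw):
    ax=np.array([np.cos(yaw),np.sin(yaw)]);ay=np.array([-np.sin(yaw),np.cos(yaw)])
    return W[...,:2]@ax,W[...,:2]@ay
M=np.zeros(W.shape[:2],bool);M[62:205,200:305]=1
L=W[M&(W[...,2]>0.0475)&(W[...,2]<.053)]
print('lip top',len(L),cv2.minAreaRect(L[:,:2].astype(np.float32)),L.mean(0))
T=W[M&(W[...,2]>0.003)&(W[...,2]<.02)]
print('tray',len(T),cv2.minAreaRect(T[:,:2].astype(np.float32)))
C=W[M&(W[...,2]>0.026)&(W[...,2]<.036)]
print('collar',len(C),cv2.minEnclosingCircle(C[:,:2].astype(np.float32)),np.median(C[:,2]))
# rails lines
for lo,hi in [(206,218),(286,300)]:
    m=np.zeros_like(M);m[85:200,lo:hi]=1
    R=W[m&(W[...,2]>.0125)&(W[...,2]<.019)]
    v=cv2.fitLine(R[:,:2].astype(np.float32),cv2.DIST_HUBER,0,.01,.01).ravel();print('rail',len(R),v,np.degrees(np.arctan2(v[1],v[0])))
E
python3 fit2.py
```

```text
lip top 1407 ((0.5534660220146179, -0.15382254123687744), (0.023018360137939453, 0.08345066756010056), 55.41317367553711) [ 0.55286723 -0.15387343  0.04967847]
tray 8567 ((0.5946207046508789, -0.08412827551364899), (0.1894451081752777, 0.13090460002422333), 55.49208450317383)
collar 1514 ((0.6196119785308838, -0.05829589441418648), 0.06330390274524689) 0.03185790610816894
rail 373 [ 0.56998676  0.8216539   0.64455324 -0.12251308] 55.250694
rail 374 [ 0.5703911   0.8213732   0.5531154  -0.05359462] 55.222496
```

```bash
cat > fit3.py <<'E'
from h import *
yaw=-0.6065;ax=np.array([np.cos(yaw),np.sin(yaw)]);ay=np.array([-np.sin(yaw),np.cos(yaw)])
f=dict(np.load('f_wrist1.npz'));W=cloud(f)
M=np.zeros(W.shape[:2],bool);M[110:182,215:285]=1
def circ(P):
    A=np.c_[2*P,np.ones(len(P))];s=np.linalg.lstsq(A,(P**2).sum(1),rcond=None)[0];return s[:2],np.sqrt(s[2]+s[:2]@s[:2])
m=(M&(W[...,2]>0.029)&(W[...,2]<.036)).astype(np.uint8)
cn,_=cv2.findContours(m,cv2.RETR_CCOMP,cv2.CHAIN_APPROX_NONE)
for c in sorted(cn,key=len)[-2:]:
    P=W[c[:,0,1],c[:,0,0],:2];o,r=circ(P);print('collar circ',o,r,o@ax,o@ay)
for n,reg in [('wrist',(62,90,205,300))]:
    m=np.zeros_like(M);m[62:92,205:300]=1
    L=W[m&(W[...,2]>0.0475)&(W[...,2]<.053)][:,:2];y=L@ay;x=L@ax
    print('lip y',np.percentile(y,[0,1,3,50,97,99,100]),'x',np.percentile(x,[0,1,50,99,100]))
for n in ['top','side']:
    f=dict(np.load('f_%s1.npz'%n));W=cloud(f)
    u=W[...,:2]@ax-.5423;v=W[...,:2]@ay-.277
    L=(abs(u)<.06)&(v<-.06)&(v>-.11)&(W[...,2]>.046)&(W[...,2]<.054)
    print(n,'lip',L.sum(),np.percentile(v[L],[1,50,99]),np.percentile(u[L],[1,50,99]))
    S=(abs(u)<.04)&(v>0.03)&(v<.2)&(W[...,2]>.06)&(W[...,2]<.2)
    print(n,'strap',S.sum())
    if S.sum()>20:
        vv=v[S];zz=W[...,2][S];p=np.polyfit(zz,vv,1);print(p,np.arctan2(1,-p[0]) if 0 else np.pi/2+np.arctan(p[0]),'v at z.042',np.polyval(p,.042),'zmax',np.sort(zz)[-5:],'u',np.percentile(u[S],[2,98]))
E
python3 fit3.py
```

```text
collar circ [ 0.6030758  -0.08163066] 0.020215251409534257 0.5420451273632393 0.2766786351862969
collar circ [ 0.6031421  -0.08162997] 0.03372963916794211 0.5420992081815474 0.2767169918542893
lip y [0.17745761 0.17762791 0.17780422 0.18894397 0.19950021 0.20044873
 0.20055674] x [0.50072392 0.5018154  0.54131388 0.58308133 0.58418024]
top lip 172 [-0.10077262 -0.08891809 -0.07771284] [-0.03979777 -0.00341959  0.03903088]
top strap 210
[0.23406213 0.06497169] 1.8007193144506008 v at z.042 0.07480229530672058 zmax [0.19076923 0.19106224 0.19155583 0.19178438 0.19216018] u [-0.02203489  0.02052934]
side lip 117 [-0.10132185 -0.08887386 -0.07652913] [-0.04141771 -0.00370912  0.04124184]
side strap 121
[0.25625167 0.06580032] 1.8216502054867298 v at z.042 0.0765628946802797 zmax [0.18959163 0.19061599 0.19089181 0.19095848 0.19114915] u [-0.02401814  0.02009123]
```

```bash
sed 's/%s1.npz/%s0.npz/' fit3.py > fit3b.py; python3 fit3b.py | tail -4; cat >> fit3b.py <<'E'
print('---')
for n in ['top','side']:
    f=dict(np.load('f_%s0.npz'%n));W=cloud(f);u=W[...,:2]@ax-.5423;v=W[...,:2]@ay-.277
    S=(abs(u)<.04)&(v>0.03)&(v<.2)&(W[...,2]>.06)&(W[...,2]<.2)
    for a in np.arange(.06,.2,.01):
        q=S&(abs(W[...,2]-a-.005)<.005);print(n,round(a+.005,3),q.sum(),np.percentile(v[q],[5,50,95]).round(4) if q.sum() else '')
E
python3 fit3b.py | sed '1,/---/d'
```

```text
[0.23625237 0.06478292] 1.8027947826749806 v at z.042 0.0747055162925252 zmax [0.18968822 0.18993655 0.19017893 0.19065521 0.19138912] u [-0.02266639  0.02079894]
side lip 117 [-0.10076805 -0.089053   -0.07695284] [-0.04333656 -0.00487679  0.042649  ]
side strap 120
[0.25834884 0.0655712 ] 1.8236171585190495 v at z.042 0.07642184922075122 zmax [0.19063268 0.19066145 0.19080942 0.19089044 0.1916734 ] u [-0.02426862  0.02138122]
top 0.065 16 [0.0777 0.079  0.0823]
top 0.075 26 [0.0792 0.0822 0.0846]
top 0.085 20 [0.084  0.0855 0.087 ]
top 0.095 17 [0.0861 0.0879 0.0894]
top 0.105 18 [0.0877 0.0896 0.0919]
top 0.115 22 [0.0899 0.0921 0.0932]
top 0.125 23 [0.0926 0.0946 0.0963]
top 0.135 18 [0.0958 0.0965 0.0978]
top 0.145 24 [0.0976 0.0988 0.1006]
top 0.155 26 [0.0996 0.1012 0.1104]
top 0.165 20 [0.1018 0.1033 0.1055]
top 0.175 25 [0.1036 0.1055 0.1068]
top 0.185 35 [0.1064 0.1084 0.1114]
top 0.195 3 [0.1085 0.11   0.1106]
top 0.205 0 
side 0.065 6 [0.0793 0.0815 0.0832]
side 0.075 11 [0.0822 0.0839 0.0859]
side 0.085 6 [0.0861 0.0879 0.0884]
side 0.095 7 [0.0881 0.0903 0.091 ]
side 0.105 5 [0.0906 0.0932 0.0934]
side 0.115 6 [0.0925 0.0936 0.0957]
side 0.125 6 [0.0952 0.0962 0.0982]
side 0.135 6 [0.0975 0.0981 0.1006]
side 0.145 7 [0.0995 0.101  0.1104]
side 0.155 34 [0.1025 0.1099 0.1147]
side 0.165 5 [0.1039 0.105  0.107 ]
side 0.175 8 [0.1062 0.1072 0.1097]
side 0.185 7 [0.1087 0.1096 0.1121]
side 0.195 6 [0.1104 0.1117 0.1129]
side 0.205 0
```

apply_moves --pt "-1 -0.036 -0.002 0 0.003" --pt "-1 -0.036 -0.002 0 0" --pt "-1 -0.036 -0.002 0 0" --pt "-1 -0.036 -0.0015 0 0" --pt "-1 0 0 0.025 0" --pt "-1 0 0 0.035 0" --pt "-1 0 0 0.035 0" --pt "-1 0 0 0.035 0" --pt "-1 0 0 0.033 0" --pt "-1 0 0 0 0"

```text
t: 4.77
eef_pos: [0.6859, 0.042, 0.1364]
ee_rot: [3.134, -0.008, -2.179]
force: [-1.5, -0.9, -2.7]
width: 0.0003
```

```bash
cat > st.py <<'E'
from h import *
yaw=-0.6065;ax=np.array([np.cos(yaw),np.sin(yaw)]);ay=np.array([-np.sin(yaw),np.cos(yaw)]);c0=.5422*ax+.2768*ay
def st():
    s=arm.get_state();p=s['eef_pos'];d=p[:2]-c0;F=s['force']
    print('t %.2f u %.4f v %.4f z %.4f yaw %.4f  Fx(u) %.2f Fv %.2f Fz %.2f'%(s['t'],d@ax,d@ay,p[2],s['ee_rot'][2],F[:2]@ax,F[:2]@ay,F[2]))
def strap(n='side',nm=None,zlo=.055):
    f=eyes.grab_frame(n)
    if nm: save(f,nm)
    W=cloud(f);u=(W[...,:2]-c0)@ax;v=(W[...,:2]-c0)@ay;return f,W,u,v
E
python3 - <<'E'
from st import *
st()
for n in ['side','top']:
    f=eyes.grab_frame(n);save(f,n+'2.png')
    a=cv2.imread('pics/%s2.png'%n)[90:290,140:400];cv2.imwrite('pics/%s2c.png'%n,cv2.resize(a,None,fx=3,fy=3))
E
```

```text
t 4.77 u -0.0026 v 0.1487 z 0.1364 yaw -2.1795  Fx(u) -0.76 Fv -1.62 Fz -2.70
```

View pics/side2c.png

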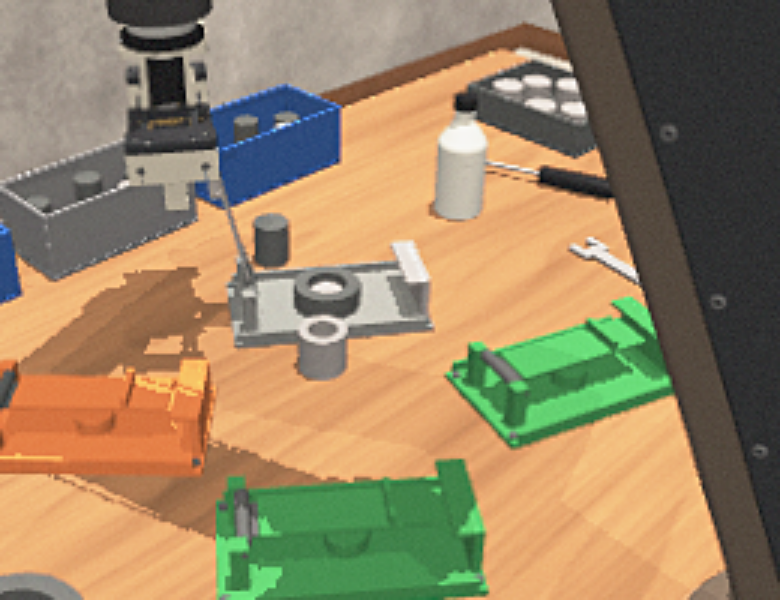

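View pics/top2c.png

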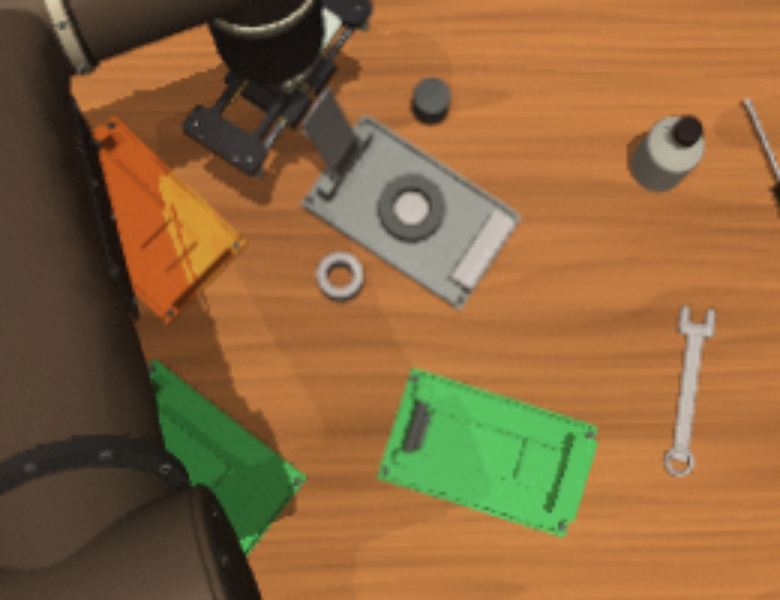

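```bash
python3 - <<'E'
from st import *
st()
f=eyes.grab_frame('side');W=cloud(f);save(f,'side3.png')
for c in [186,190,194,196,198,200,203,206,210,214,218]:
    print(c)
    for r in range(132,164,3):
        w=W[r,c];d=w[:2]-c0;print('   ',r,'u %.3f v %.3f z %.3f'%(d@ax,d@ay,w[2]),f['color'][r,c])
E
python3 -c "
import cv2
a=cv2.imread('pics/side3.png')[90:190,150:270];cv2.imwrite('pics/side3c.png',cv2.resize(a,None,fx=6,fy=6))"
```

```text
t 4.87 u 0.0005 v 0.1516 z 0.1437 yaw -2.1777  Fx(u) -0.83 Fv 0.59 Fz 1.34
186
    132 u -0.081 v 0.174 z 0.254 [71 71 69]
    135 u -0.095 v 0.174 z 0.252 [55 59 61]
    138 u -0.096 v 0.174 z 0.244 [66 63 61]
    141 u -0.094 v 0.175 z 0.235 [179 170 151]
    144 u -0.089 v 0.176 z 0.224 [60 58 61]
    147 u nan v nan z nan [170 162 145]
    150 u 0.174 v 0.187 z 0.078 [202 197 198]
    153 u 0.167 v 0.188 z 0.070 [102  99  98]
    156 u 0.170 v 0.189 z 0.058 [106 101  98]
    159 u 0.165 v 0.190 z 0.049 [106 104 101]
    162 u 0.167 v 0.191 z 0.036 [103 100  98]
190
    132 u -0.082 v 0.163 z 0.254 [72 74 75]
    135 u -0.096 v 0.164 z 0.252 [58 55 55]
    138 u -0.092 v 0.165 z 0.242 [100  96  85]
    141 u -0.086 v 0.165 z 0.231 [177 169 150]
    144 u -0.089 v 0.166 z 0.224 [176 166 146]
    147 u -0.087 v 0.167 z 0.214 [178 168 147]
    150 u 0.180 v 0.174 z 0.074 [90 91 87]
    153 u 0.176 v 0.175 z 0.065 [105 106 102]
    156 u 0.177 v 0.176 z 0.053 [102 102  98]
    159 u 0.176 v 0.177 z 0.042 [102 100  99]
    162 u 0.174 v 0.178 z 0.031 [109 105 102]
194
    132 u -0.085 
[... 3866 characters left out ...]
8 [ 73  89 116]
    153 u -0.011 v 0.102 z 0.153 [130 120 113]
    156 u -0.018 v 0.103 z 0.147 [151 141 125]
    159 u 0.240 v 0.091 z 0.001 [ 80  81 108]
    162 u 0.220 v 0.093 z -0.000 [248 190 124]
218
    132 u 0.351 v 0.065 z 0.059 [73 68 59]
    135 u 0.350 v 0.066 z 0.047 [63 66 69]
    138 u 0.246 v 0.073 z 0.082 [ 87 156 255]
    141 u 0.245 v 0.073 z 0.070 [ 39  70 116]
    144 u 0.246 v 0.074 z 0.058 [ 50  80 131]
    147 u 0.252 v 0.074 z 0.043 [ 36  71 121]
    150 u nan v nan z nan [ 43  74 125]
    153 u 0.247 v 0.075 z 0.021 [ 44  73 125]
    156 u 0.246 v 0.076 z 0.009 [ 42  78 132]
    159 u 0.238 v 0.077 z 0.001 [255 206 129]
    162 u 0.214 v 0.079 z 0.001 [253 187 120]
```

View pics/side3c.png

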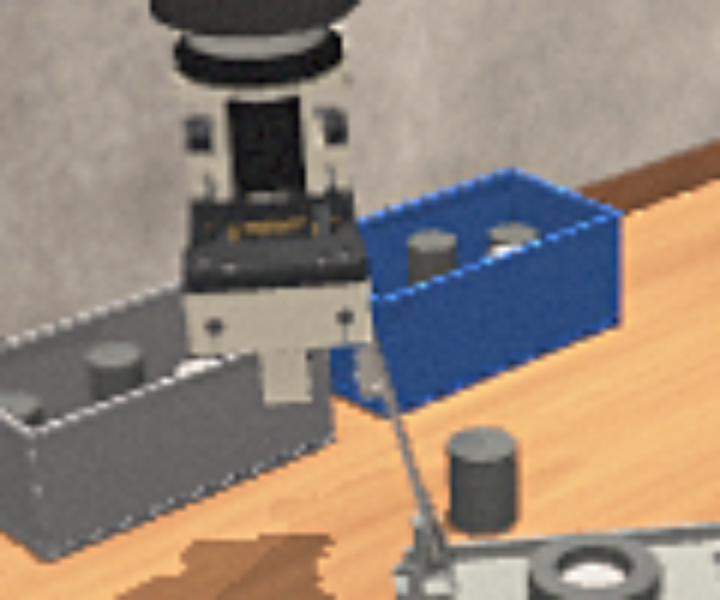

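Fingertips stand behind the raised strap, with the body's underside at z of about 0.21 and the strap top at about 0.192, so there is clearance. Now pushing by the rib side.

apply_moves --pt "-1 0.01 0 0 0" --pt "-1 0.008 0 0 0" --pt "-1 0.006 0 0 0" --pt "-1 0.006 0 0 0" --pt "-1 0.007 0 0.001 0" --pt "-1 0.007 0 0.001 0" --pt "-1 0.008 0 0.001 0" --pt "-1 0.008 0 0.001 0" --pt "-1 0.008 0 0.001 0" --pt "-1 0.008 0 0.002 0" --pt "-1 0.006 0 0.002 0" --pt "-1 0 0 0 0"

```text
t: 5.92
eef_pos: [0.6426, -0.0245, 0.134]
ee_rot: [3.141, -0.001, -2.178]
force: [0.5, -0.5, 0.1]
width: 0.0006
```

```bash
cat > meas.py <<'E'
from st import *
import sys
tag=sys.argv[1];st()
f,W,u,v=strap('side')
save(f,'s%s.png'%tag);a=cv2.imread('pics/s%s.png'%tag)[90:210,150:300];cv2.imwrite('pics/s%sc.png'%tag,cv2.resize(a,None,fx=5,fy=5))
z=W[...,2]
S=(u<0.03)&(u>-.026)&(v>-.09)&(v<.12)&(z>.043)&(z<.2)
# inner side edge points (u≈-0.022)
E=S&(u<-.012)
h=np.c_[v[E],z[E]]
for a in np.arange(-.09,.12,.01):
    q=E&(v>a)&(v<=a+.01)
    if q.sum()>1: print('v %.3f n %d z med %.4f max %.4f'%(a+.005,q.sum(),np.median(z[q]),z[q].max()))
E
python3 meas.py A
```

```text
t 5.92 u -0.0002 v 0.0694 z 0.1340 yaw -2.1778  Fx(u) 0.75 Fv -0.14 Fz 0.14
v -0.085 n 9 z med 0.0494 max 0.0516
v -0.075 n 4 z med 0.0495 max 0.0504
v 0.035 n 3 z med 0.1630 max 0.1669
v 0.045 n 21 z med 0.1503 max 0.1608
v 0.055 n 40 z med 0.1411 max 0.1629
v 0.065 n 45 z med 0.1411 max 0.1644
v 0.075 n 41 z med 0.1411 max 0.1658
v 0.085 n 5 z med 0.0467 max 0.0482
```

View pics/sAc.png

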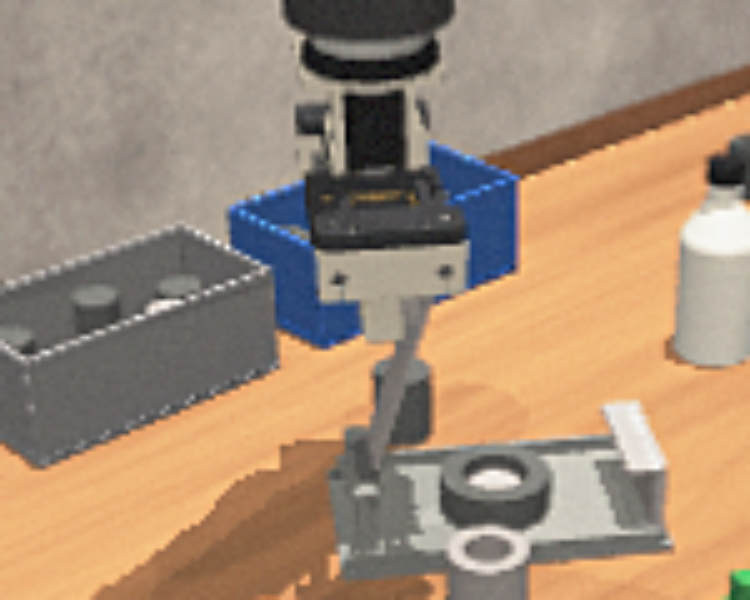

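The strap (crop 425,300 down to 380,470) now leans inwards, at about 70–74°, with the fingertips against its rib. Next the fingertips follow the arc down.

apply_moves --pt "-1 0.006 0 0.003 0" --pt "-1 0.006 0 0.003 0" --pt "-1 0.005 0 0.004 0" --pt "-1 0.0065 0 0.004 0" --pt "-1 0.0065 0 0.0044 0" --pt "-1 0.006 0 0.005 0" --pt "-1 0.0055 0 0.0055 0" --pt "-1 0.0048 0 0.006 0" --pt "-1 0.0044 0 0.0062 0" --pt "-1 0.0037 0 0.0066 0" --pt "-1 0.0032 0 0.0068 0" --pt "-1 0 0 0 0"

```text
t: 6.97
eef_pos: [0.6098, -0.0713, 0.0783]
ee_rot: [3.14, -0.001, -2.177]
force: [0.3, -0.4, 0.1]
width: 0.0005
```

```bash
python3 meas.py B
```

```text
t 6.97 u -0.0006 v 0.0122 z 0.0783 yaw -2.1775  Fx(u) 0.52 Fv -0.15 Fz 0.13
v -0.085 n 5 z med 0.0484 max 0.0498
v -0.075 n 4 z med 0.0488 max 0.0517
v -0.055 n 7 z med 0.1018 max 0.1044
v -0.045 n 8 z med 0.0968 max 0.1018
v -0.035 n 11 z med 0.0928 max 0.0968
v -0.025 n 15 z med 0.0939 max 0.1684
v -0.015 n 23 z med 0.0981 max 0.1993
v -0.005 n 40 z med 0.1818 max 0.1987
v 0.005 n 74 z med 0.1684 max 0.1987
v 0.015 n 67 z med 0.1679 max 0.1992
v 0.025 n 35 z med 0.1869 max 0.1998
v 0.035 n 23 z med 0.1685 max 0.1967
v 0.045 n 18 z med 0.0614 max 0.1693
v 0.055 n 9 z med 0.0528 max 0.0561
v 0.065 n 9 z med 0.0503 max 0.0524
v 0.075 n 6 z med 0.0469 max 0.0486
v 0.085 n 4 z med 0.0473 max 0.0487
```

View pics/sBc.png

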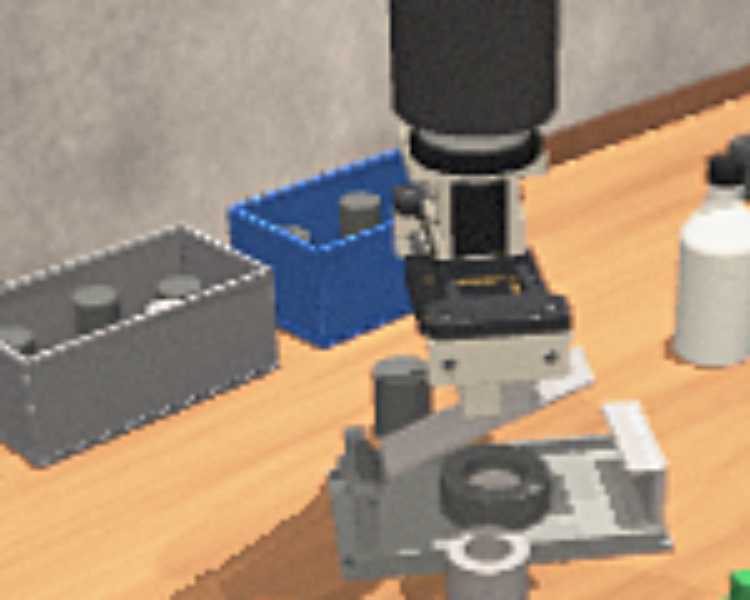

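```bash
cat > edge.py <<'E'
from st import *
import sys
for n in ['side','top','wrist']:
    f,W,u,v=strap(n);z=W[...,2]
    S=(abs(u)<.03)&(v<.06)&(v>-.1)&(z>.05)&(z<.13)
    for a in np.arange(-.02,.02,.01):
        q=S&(u>a)&(u<=a+.01)&(v<-.035)
        if q.sum()>4:
            i=np.argsort(v[q])[:4];print(n,'u %.3f'%(a+.005),q.sum(),'minv',v[q][i].round(4),'z',z[q][i].round(4))
    E=S&(abs(u)<.022)&(v<-.042)
    if E.sum()>20: p=np.polyfit(v[E],z[E],1);print(n,'slope deg',np.degrees(np.arctan(-p[0])))
    save(f,'e_%s_%s.png'%(n,sys.argv[1]))
E
python3 edge.py B
```

```text
side u -0.015 17 minv [-0.0881 -0.0779 -0.0564 -0.0542] z [0.0517 0.0509 0.1049 0.1029]
side u -0.005 16 minv [-0.0962 -0.0948 -0.0925 -0.0866] z [0.0502 0.0503 0.0516 0.0509]
side u 0.005 11 minv [-0.0987 -0.0959 -0.0912 -0.0864] z [0.0508 0.0501 0.0505 0.0504]
side u 0.015 11 minv [-0.0968 -0.0878 -0.0845 -0.0832] z [0.0512 0.0503 0.0506 0.0504]
side slope deg -52.197721638045145
top u -0.015 33 minv [-0.0989 -0.0981 -0.0947 -0.0879] z [0.0518 0.0532 0.0527 0.0508]
top u -0.005 36 minv [-0.0997 -0.0989 -0.0963 -0.0955] z [0.0503 0.0522 0.0507 0.0506]
top u 0.005 31 minv [-0.0912 -0.0895 -0.0869 -0.0819] z [0.0513 0.052  0.0503 0.0535]
top u 0.015 39 minv [-0.0964 -0.0955 -0.0938 -0.092 ] z [0.053  0.0533 0.0536 0.0504]
top slope deg -50.945679207648006
wrist u -0.015 1477 minv [-0.0993 -0.0993 -0.0988 -0.0988] z [0.0501 0.0501 0.05   0.05  ]
wrist u -0.005 1475 minv [-0.0993 -0.0993 -0.0993 -0.0992] z [0.0501 0.0501 0.0501 0.0503]
wrist u 0.005 1508 minv [-0.0993 -0.0993 -0.0993 -0.0992] z [0.05   0.05   0.0501 0.0503]
wrist u 0.015 1499 minv [-0.0993 -0.0993 -0.0992 -0.0992] z [0.05   0.0501 0.0505 0.0504]
wrist slope deg -51.70031530100044
```

View pics/e_wrist_B.png

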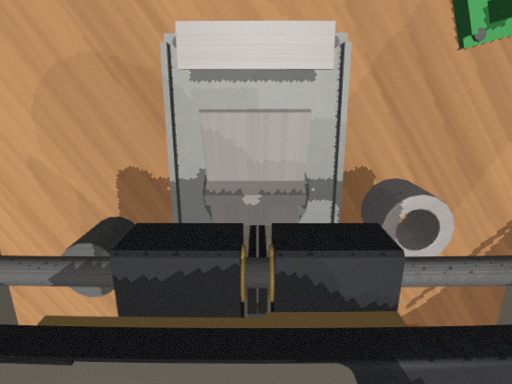

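```bash
cat > edge2.py <<'E'
from st import *
f,W,u,v=strap('wrist');z=W[...,2];st()
m=np.zeros(z.shape,bool);m[78:205,195:315]=1
for r in range(100,205,4 if 1 else 2):
    q=np.zeros_like(m);q[r,215:295]=1;q&=abs(u)<.021
    if q.sum(): print(r,'v %.4f z %.4f'%(np.median(v[q]),np.median(z[q])))
E
python3 edge2.py
```

```text
t 7.22 u 0.0001 v 0.0136 z 0.0802 yaw -2.1766  Fx(u) -0.61 Fv -0.08 Fz 0.97
100 v -0.0586 z 0.0063
104 v -0.0559 z 0.0059
108 v -0.0533 z 0.0061
112 v -0.0549 z 0.1073
116 v -0.0533 z 0.1066
120 v -0.0517 z 0.1058
124 v -0.0501 z 0.1050
128 v -0.0485 z 0.1043
132 v -0.0468 z 0.1035
136 v -0.0451 z 0.1028
140 v -0.0434 z 0.1020
144 v -0.0416 z 0.1011
148 v -0.0398 z 0.1003
152 v -0.0380 z 0.0995
156 v -0.0361 z 0.0984
160 v -0.0342 z 0.0976
164 v -0.0323 z 0.0968
168 v -0.0303 z 0.0959
172 v -0.0283 z 0.0948
176 v -0.0263 z 0.0939
180 v -0.0241 z 0.0928
184 v -0.0228 z 0.0951
188 v -0.0217 z 0.0977
192 v -0.0206 z 0.1001
196 v -0.0192 z 0.1014
200 v -0.0171 z 0.1006
204 v -0.0149 z 0.0995
```

apply_moves --pt "-1 0.002 0 0.005 0" --pt "-1 0.0018 0 0.005 0" --pt "-1 0.0015 0 0.005 0" --pt "-1 0.001 0 0.005 0" --pt "-1 0.0008 0 0.005 0" --pt "-1 0.0005 0 0.004 0" --pt "-1 0.0003 0 0.0035 0" --pt "-1 0 0 0.003 0" --pt "-1 0 0 0.002 0" --pt "-1 0 0 0 0" --pt "-1 0 0 0 0"

```text
t: 8.13
eef_pos: [0.6064, -0.0772, 0.0424]
ee_rot: [3.141, -0.0, -2.177]
force: [-0.8, -1.4, 1.2]
width: 0.0002
```

```bash
python3 edge2.py; python3 edge2.py|head -1;python3 meas.py C | head -1; python3 edge.py C >/dev/null
```

```text
t 8.18 u 0.0000 v 0.0054 z 0.0425 yaw -2.1768  Fx(u) 0.40 Fv -0.66 Fz 0.70
100 v -0.0674 z 0.0409
104 v -0.0655 z 0.0411
108 v -0.0637 z 0.0409
112 v -0.0619 z 0.0412
116 v -0.0600 z 0.0412
120 v -0.0582 z 0.0414
124 v -0.0563 z 0.0411
128 v -0.0544 z 0.0411
132 v -0.0525 z 0.0412
136 v -0.0506 z 0.0415
140 v -0.0487 z 0.0415
144 v -0.0468 z 0.0411
148 v -0.0449 z 0.0415
152 v -0.0429 z 0.0417
156 v -0.0410 z 0.0415
160 v -0.0390 z 0.0416
164 v -0.0370 z 0.0414
168 v -0.0357 z 0.0450
172 v -0.0353 z 0.0517
176 v -0.0334 z 0.0516
180 v -0.0315 z 0.0517
184 v -0.0270 z 0.0419
188 v -0.0249 z 0.0418
192 v -0.0228 z 0.0418
196 v -0.0208 z 0.0419
200 v -0.0186 z 0.0418
204 v -0.0166 z 0.0421
t 8.23 u 0.0000 v 0.0054 z 0.0426 yaw -2.1768  Fx(u) 1.02 Fv -0.87 Fz 2.03
t 8.23 u 0.0000 v 0.0054 z 0.0426 yaw -2.1768  Fx(u) 1.02 Fv -0.87 Fz 2.03
```

View pics/e_wrist_C.png

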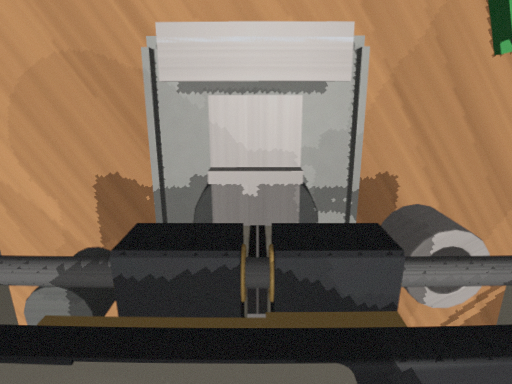

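View pics/sCc.png

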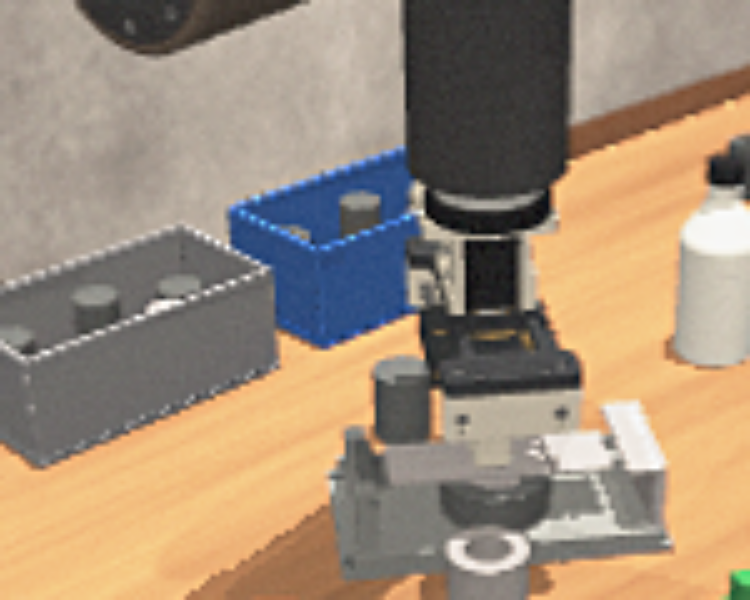

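Strap flat, face at z about 0.041, below the lip underside (0.0455). Its edge is at wrist pixel row 95, roughly 6 mm short of the lip, and the rib is at row 176. Now pushing along by the rib.

apply_moves --pt "-1 0.006 0 0.0002 0" --pt "-1 0.006 0 0.0002 0" --pt "-1 0.005 0 0.0002 0" --pt "-1 0.004 0 0.0002 0" --pt "-1 0.003 0 0.0002 0" --pt "-1 0.003 0 0 0" --pt "-1 0.003 0 0 0" --pt "-1 0.003 0 0 0" --pt "-1 0.003 0 0 0" --pt "-1 0.003 0 0 0" --pt "-1 0.001 0 0 0" --pt "-1 0 0 0 0"

```text
t: 9.43
eef_pos: [0.5831, -0.1104, 0.0414]
ee_rot: [3.141, -0.001, -2.177]
force: [-0.9, -0.7, 0.7]
width: 0.0003
```

```bash
sed -i 's/range(100,205,4/range(60,205,4/' edge2.py; python3 edge2.py; python3 edge.py D >/dev/null; python3 meas.py D|head -1
```

```text
t 9.48 u -0.0002 v -0.0351 z 0.0414 yaw -2.1770  Fx(u) -0.07 Fv -1.55 Fz 1.72
60 v -0.1296 z 0.0001
64 v -0.1275 z 0.0002
68 v -0.1253 z 0.0002
72 v -0.1231 z 0.0001
76 v -0.1209 z 0.0003
80 v -0.1187 z -0.0000
84 v -0.1165 z -0.0000
88 v -0.1143 z 0.0002
92 v -0.1121 z 0.0002
96 v -0.1098 z 0.0001
100 v -0.1075 z 0.0001
104 v -0.1053 z -0.0000
108 v -0.1030 z 0.0002
112 v -0.1009 z 0.0061
116 v -0.0998 z 0.0262
120 v -0.0993 z 0.0496
124 v -0.0975 z 0.0495
128 v -0.0957 z 0.0498
132 v -0.0939 z 0.0497
136 v -0.0921 z 0.0496
140 v -0.0903 z 0.0496
144 v -0.0885 z 0.0497
148 v -0.0867 z 0.0496
152 v -0.0849 z 0.0496
156 v -0.0830 z 0.0497
160 v -0.0811 z 0.0495
164 v -0.0793 z 0.0497
168 v -0.0774 z 0.0496
172 v -0.0735 z 0.0406
176 v -0.0714 z 0.0405
180 v -0.0695 z 0.0407
184 v -0.0674 z 0.0406
188 v -0.0654 z 0.0409
192 v -0.0633 z 0.0408
196 v -0.0612 z 0.0408
200 v -0.0591 z 0.0409
204 v -0.0570 z 0.0410
t 9.63 u -0.0001 v -0.0349 z 0.0414 yaw -2.1768  Fx(u) -0.28 Fv -1.09 Fz 1.37
```

View pics/e_wrist_D.png

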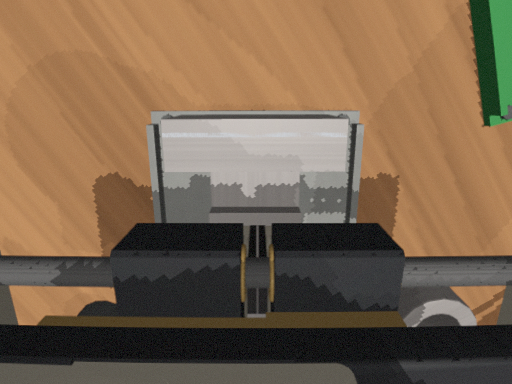

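apply_moves --pt "-1 0.0015 0 0 0" --pt "-1 0.0015 0 0 0" --pt "-1 0.001 0 0 0" --pt "-1 0 0 0 0"

```text
t: 10.02
eef_pos: [0.5823, -0.1128, 0.0418]
ee_rot: [-3.14, 0.002, -2.177]
force: [2.0, 4.4, 0.6]
width: 0.0002
```

```bash
sed -i 's/range(60,205,4 if 1 else 2/range(168,226,3/' edge2.py; python3 edge2.py
```

```text
t 10.07 u 0.0005 v -0.0376 z 0.0418 yaw -2.1766  Fx(u) -0.63 Fv 4.91 Fz -0.45
168 v -0.0798 z 0.0495
171 v -0.0784 z 0.0497
174 v -0.0769 z 0.0496
177 v -0.0734 z 0.0412
180 v -0.0719 z 0.0410
183 v -0.0703 z 0.0409
186 v -0.0688 z 0.0411
189 v -0.0673 z 0.0413
192 v -0.0657 z 0.0411
195 v -0.0642 z 0.0413
198 v -0.0626 z 0.0411
201 v -0.0610 z 0.0411
204 v -0.0594 z 0.0411
207 v -0.0579 z 0.0413
210 v -0.0562 z 0.0412
213 v -0.0558 z 0.0444
216 v -0.0559 z 0.0490
219 v -0.0552 z 0.0513
222 v -0.0537 z 0.0514
225 v -0.0774 z 0.1143
```

The rib's far side is at v = -56 mm, so the strap is out about 20 mm and at its stop (reaction 4.9 N). Releasing.

apply_moves --pt "-1 -0.001 0 -0.002 0" --pt "-1 -0.002 0 -0.004 0" --pt "-1 -0.003 0 -0.008 0" --pt "-1 -0.003 0 -0.02 0" --pt "-1 0 0 -0.035 0" --pt "-1 0 0 -0.035 0" --pt "-1 0 0 -0.035 0" --pt "-1 0 0 -0.035 0" --pt "-1 0 0 -0.03 0" --pt "-1 0 0 0 0" --pt "-1 0 0 0 0"

```text
t: 10.98
eef_pos: [0.5871, -0.106, 0.2484]
ee_rot: [-3.138, 0.003, -2.177]
force: [0.2, -0.5, -1.0]
width: 0.0005
```

```bash
python3 - <<'E'
from st import *
st()
f,W,u,v=strap('wrist','w_end.png');z=W[...,2]
for a in np.arange(-.1,.0,.004):
    q=(abs(u)<.018)&(v>a)&(v<=a+.004)&(z<.08)
    if q.sum()>3: print('v %.3f z %.4f'%(a+.002,np.median(z[q])))
f,W,u,v=strap('side','s_end.png')
a=cv2.imread('pics/s_end.png')[90:210,150:300];cv2.imwrite('pics/s_endc.png',cv2.resize(a,None,fx=5,fy=5))
E
```

```text
t 10.98 u 0.0007 v -0.0293 z 0.2484 yaw -2.1769  Fx(u) 0.47 Fv -0.31 Fz -0.99
v -0.098 z 0.0494
v -0.094 z 0.0495
v -0.090 z 0.0494
v -0.086 z 0.0495
v -0.082 z 0.0495
v -0.078 z 0.0495
v -0.074 z 0.0457
v -0.070 z 0.0457
v -0.066 z 0.0457
v -0.062 z 0.0455
v -0.058 z 0.0454
v -0.054 z 0.0554
v -0.050 z 0.0556
v -0.046 z 0.0454
v -0.042 z 0.0455
v -0.038 z 0.0453
v -0.034 z 0.0452
v -0.030 z 0.0450
v -0.026 z 0.0452
v -0.022 z 0.0450
v -0.018 z 0.0452
v -0.014 z 0.0449
v -0.010 z 0.0448
v -0.006 z 0.0449
v -0.002 z 0.0447
```

View pics/w_end.png

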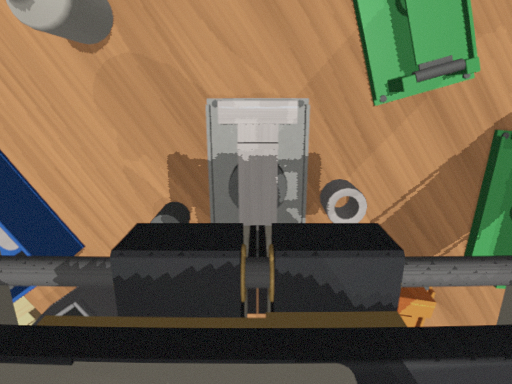

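View pics/s_endc.png

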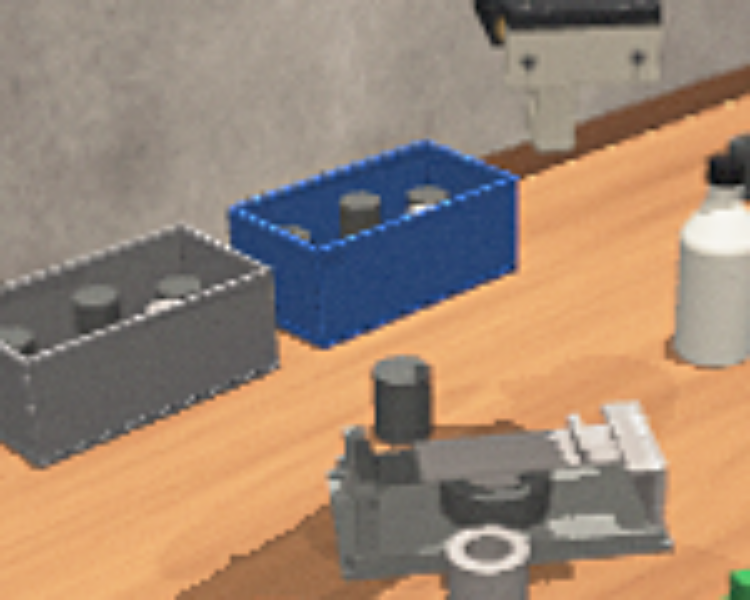

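The strap rests against the lip's underside with a tilt of about 0.013 rad, and the rib is still fully out. The arm is clear, so I'm handing in.

```bash
python3 -c "
from station import job
print(job.job_done())"
```

```text
the job is handed in; nothing more can be done
None
```

I laid the raised strap flat with the closed fingertips and pushed it along by its rib to its stop. Then I let go, raised the hand clear and handed the job in at about 11 s of the 34 s allowed. The hand-in gave no verdict.

Last checks, from the camera images:
- **Strap:** with nothing holding it but the lip, its top face was level with the lip's underside, tilted about 0.013 rad (limit 0.035).
- **Slide:** the rib's position put the strap about 20 mm out (13 mm needed), so its edge should be about 14 mm in under the lip. The edge itself was hidden by the lip.
- **Forces:** the highest reading I took was about 5 N, at the end stop. I sampled only after each move and did not log continuously.
- **Collar and bench:** the hand never went near the collar. It and the nearby bushing and blank looked undisturbed in the last pictures, but I did not measure them again. I did not check the things farther off.

No check failed. Strap angle and slide in the raised position were rough (1.80 against 1.82 rad from two views, and slide about 3 mm raised against 0–1 mm later).

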